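Load a board into the lever test fixture and bring the probe head down on it

ROBOT

A 6-joint arm with a two-finger parallel gripper is mounted at the origin on a cart in front of the work surface, level with it; the furniture and walls round the work are solid. World frame = base frame: x ahead of the robot, y to its left, z up, the work surface at z = 0. Lengths are in m, angles in degrees, forces in N, time in s.
With the tool pointing down it reaches from about 0.25 to 0.725 m from the base axis. Payload 9.7 kg.
Tool frame: the origin (TCP) lies midway between the tips of the shut fingers; the grasp point (between the pads) lies 19 mm behind it; z points along the fingers, y is the line along which they close (so a half turn about z gives the same grasp; the last joint's range is limited). The gripper opens to 85 mm and grips with 20 to 120 N. Pads are 22 mm wide; open, the fingers measure 114 mm over their backs; the gripper's body (76 mm by 85 mm) begins 54 mm behind the grasp point. The pads swing forward as they close: fully open they stand 13 mm farther back than shut.
Start: joints at [-66.062, 4.979, 10.078, 95.1, 0, 90], TCP at [0.223, -0.503, 0.231] pointing down, gripper open.
Joint ranges: [-179.16, 179.16], [-48.56, 103.87], [-65.8, 70.77], [-126.05, 130.52], [-82.76, 87.17], [-180, 180]. Speed limits (degrees/s): [127.2, 127.2, 147.25, 180, 180, 180].

INTERFACE

Orientations are given as a 3x3 rotation matrix whose columns are the frame's x, y, z axes.
In Python, from plant import status, vision, job gives the robot as it stands. The module is installed in compiled form; this text tells all that it offers.
- The arm moves only by the tool servo_tool, never from a script. Its argument "moves" is a list that holds one entry, the list of rows, each a list of 7 numbers: the turn, a rotation vector about the tool's x, y, z in parts of the range, where 1.0 means 180 degrees, then the shift along the tool's x, y, z in parts of the range, where 1.0 means 100 cm, then the finger opening in cm, from 0 to 8.54. In form: [[[rx, ry, rz, x, y, z, hand], ...]]. A call has 1 to 5 rows; each row is the pose to reach, as a shift and turn from the pose commanded when the call began, along the tool's axes at that moment; what a row does not reach only later rows make up. A row lasts 1/12 s, in which the tool goes at most 41.7 mm and 7.16 degrees, less where a joint would pass 70% of its speed; a pose out of reach is approached as far as the arm can. Shift and turn numbers lie between -1 and 1, and a call with a number outside is refused. A call with a gripper value outside its range is refused whole. The fingers move at their own pace and stop on an object; "squeeze" is the grip in N (left out, the last holds). Time passes only in rows, so rows that repeat a pose let the fingers close. It gives the time, the measured TCP pose, the force, the opening and the grip force at its end, in the units of the state.
- status.get_state(): the state, without advancing time (a new reading comes with each control period).
- vision.grab_frame(name): name is "scene" or "top" or "wrist"; returns a dict with "frame" (400x640x3 uint8, red, green, blue), "fx", "fy", "cx", "cy" (pixels), "xyz" and "attitude" of the camera in the world; the wrist camera has in their place "tool_from_camera" (4x4, takes a point from camera to tool coordinates, whose origin is the TCP and whose axes are the flange's). Camera axes: x right, y up, looking along -z (the intrinsics and any distortion apply to the point x, -y, -z); pixel columns grow to the right and rows downward; lengths in m; the calibration is good to about 2 mm. A picture is of the moment at which its call begins: read the wrist's pose just before it. There is no depth.
- job.job_done(): hands the job in; it is judged then, once.
The state is a dict: "clock": time; "joint_positions": joint angles; "qvel": joint speeds; "joint_torque": joint torques, N m; "tool_pos": TCP position; "ee_rot": TCP orientation; "wrist_force": force on the tool from outside, world axes, zero at the start; "moment": the same for the moment, N m; "width": finger opening in m; "finger_force": force on a finger pad.
Only numpy, scipy, OpenCV 4.12 (cv2) and the standard library are available. Lean on these libraries where they do the work, as an engineer would, in place of code of your own. Each camera call takes 0.05 s, during which the arm holds its last target. There are 200 camera calls.

TASK

The circuit board is only part of the way into the hand-lever test fixture. With the fixture's lever still up, slide the board along its guide rails until it is fully home against the stop at the back, then swing the lever on the head all the way down to its end stop so that the spring probes press on the board. Leave the board home and the lever down, and do not disturb the tools lying round the fixture.

Things in the scene. Friction and masses are not known exactly. Their poses are not given: they have to be found in the camera images.
- test_fixture: Hand-lever board test fixture, fixed: black base 230 x 150 mm (x -130 to +100 mm, top 20 mm over the bench), rails, a column at the back (70 mm wide, 192 mm high, from x = 49 mm) and a grey head (52 wide, 36 deep, 99 to 173 mm over the bench). Origin on the bench under the head's ram; +x points from the open front to the column (the way the board goes in), +y left, z up.
- rail_mouth (a point): Midway between the front ends of the two aluminium guide rails, 110 mm in front of the fixture's origin, at the height of the ledges on which the board rides (26 mm over the bench). The rails run along the fixture's x; side walls 84 mm apart, 7 mm above the ledges. Between the ledges (71 mm apart) the bed is open, 20 mm over the bench.
- stop_face (a point): Centre of the front face of the aluminium stop at the back of the rails (30 mm behind the fixture's origin, at board height): the board's rear edge meets it when the board is home.
- board: Green circuit board 120 (x) x 80 (y) x 2 mm, loose, about 0.14 kg, in the rails with 2 mm play each side, 25 to 48 mm short of the stop. Origin under its centre; +x points to its rear edge, which goes in first. A terminal block 62 mm wide, 11 deep, 12 high stands along the front edge, face level with it: push there. Relays and capacitors up to 15 mm high stand behind it.
- board_front (a point): Middle of the terminal block's front face, on the board's front edge, 8 mm above the board's underside.
- board_rear (a point): Middle of the board's rear edge, at its upper face.
- head_lever (a joint): Lever angle, rad: 0 is fully up (50 degrees above level, pointing to the fixture's right, -y), 1.10 fully down at its end stop (13 degrees below level); starts at 0 to 0.2. A cam on its shaft drives the probe foot down 17 mm. It has friction (about 0.25 N m) and stays where it is left; pressing it takes 2 to 4 N at the knob.
- lever_knob (a point): Centre of the lever's black ball knob, 24 mm in diameter, on a steel rod 8 mm thick; 110 mm from the pivot.
- lever_pivot (a point): Point on the lever's pivot axis in the plane in which rod and knob swing: 25.5 mm in front of the fixture's origin and 136 mm above the bench. The axis is the fixture's x axis.
- probe_foot: Sprung black plate 36 x 46 mm with four brass probe pins under it, carried by the ram below the head. Origin at the level of the pin tips, on the ram axis: 14 mm above a board in the rails when the lever is fully up. Lever down, the pins press on the board with about 7 N in all.
- screwdriver: Loose bystander: small screwdriver 146 mm long lying to the left of the fixture. Origin under its middle.
- tweezers: Loose bystander: black tweezers 124 mm long lying to the left of the fixture. Origin under their middle.
- cutters: Loose bystander: flush cutters 98 mm long lying to the right of the fixture's front. Origin under their middle.
- tape_roll: Loose bystander: roll of tape 68 mm across, 12 mm high, lying to the right of the fixture. Origin under its middle.
Things that resemble listed ones, but are neither listed nor needed, are in the scene too. There is more than one size of the board; the job needs the middle-sized.

How it is judged:
By the outcome, as a careful person would: the job done as asked, in the order asked, and still so for the second after the job is handed in, with the robot touching nothing.
It also fails if it takes over 42 s, if anything falls off the work surface, if the arm or the gripper's body presses on something with over 40 N, if the wrist force passes 120 N, or if a joint passes its speed limit or range.

## Working session

There is one attempt and no reset: what is moved stays moved. The work goes in short steps, Python scripts to look and compute and a tool call to move; the robot and the scene stay as the last step left them, time stands still between calls to the robot, and variables do not carry over. Pictures are saved under pics/ and viewed, at most 10 in all, crops included, and the job is handed in when it is done.

Besides the shell and the picture viewer there is one more tool, called after "Emit:" as name([rows], argument=value, ...), one row to a line, values as JSON. servo_tool: Moves the arm, as the interface text tells. Its arguments: {"type":"object","properties":{"moves":{"type":"array","items":{"type":"array","items":{"type":"array","items":{"type":"number"}}}},"squeeze":{"type":"number"}},"required":["moves"]}

```bash
mkdir -p pics; cat > h.py <<'E'
import numpy as np, cv2
from plant import status, vision, job
def cam(f):
    return np.array(f["xyz"]), np.array(f["attitude"]).reshape(3,3)
def ray(f,u,v):
    o,R=cam(f); d=R@np.array([(u-f["cx"])/f["fx"],-(v-f["cy"])/f["fy"],-1]); return o,d/np.linalg.norm(d)
def plane(f,u,v,z):
    o,d=ray(f,u,v); return o+d*(z-o[2])/d[2]
def proj(f,p):
    o,R=cam(f); c=R.T@(np.array(p)-o); return f["cx"]+f["fx"]*c[0]/-c[2], f["cy"]+f["fy"]*-c[1]/-c[2]
def two(f1,p1,f2,p2):
    o1,d1=ray(f1,*p1);o2,d2=ray(f2,*p2)
    A=np.array([d1,-d2]).T; t=np.linalg.lstsq(A,o2-o1,rcond=None)[0]
    a=o1+d1*t[0];b=o2+d2*t[1]; return (a+b)/2,np.linalg.norm(a-b)
def save(f,n): cv2.imwrite("pics/"+n,f["frame"][...,::-1])
E
python3 - <<'E'
from h import *
import pickle
for n in("scene","top"):
    f=vision.grab_frame(n);save(f,n+"1.png");pickle.dump(f,open(n+".pkl","wb"))
    print({k:v for k,v in f.items() if k!="frame"})
print(status.get_state())
E
```

```text
{'fx': 467.34362204909814, 'fy': 467.34362204909814, 'cx': 322.92698775816166, 'cy': 198.58277876866396, 'xyz': array([0.10989797, 0.85831983, 1.06092361]), 'attitude': array([[-0.89253374,  0.30336586, -0.3336955 ],
       [-0.45097691, -0.59737772,  0.66314379],
       [ 0.00183294,  0.74236717,  0.66999076]])}
{'fx': 360.92379324413724, 'fy': 360.92379324413724, 'cx': 319.916401675719, 'cy': 201.5582448954629, 'xyz': array([ 0.39806012, -0.06090654,  1.0153384 ]), 'attitude': array([[-0.01111326,  0.98952396, -0.14394033],
       [-0.99950551, -0.01522725, -0.02751117],
       [-0.02941478,  0.14356341,  0.98920388]])}
{'clock': 0.1, 'joint_positions': array([-6.60623809e+01,  5.00689990e+00,  1.00384385e+01,  9.50977533e+01,
        4.01985001e-04,  8.99997887e+01]), 'qvel': array([-0.02644512, -0.06664505,  0.2066595 , -0.0010617 , -0.08777345,
       -0.01731349]), 'joint_torque': array([ 2.21554983e-03, -5.21560085e+01,  4.65653908e+01,  1.60135265e-02,
        1.21835274e-04, -8.93413386e-06]), 'tool_pos': array([ 0.22307992, -0.50251251,  0.23065904]), 'ee_rot': array([[ 9.13986259e-01,  4.05744877e-01, -4.62488703e-04],
       [ 4.05745141e-01, -9.13985645e-01,  1.05910950e-03],
       [ 7.02021906e-06, -1.15566408e-03, -9.99999332e-01]]), 'wrist_force': array([-0.10673553, -0.46690417,  0.53383553]), 'moment': array([-0.01419963, -0.01654386, -0.04381164]), 'finger_force': 0.0, 'width': 0.08564408667175591}
```

View pics/scene1.png

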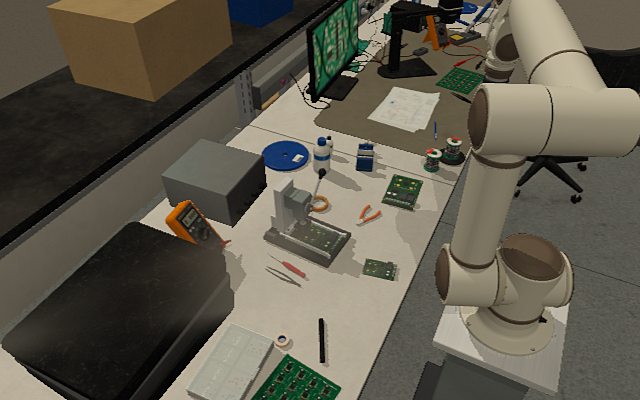

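View pics/top1.png

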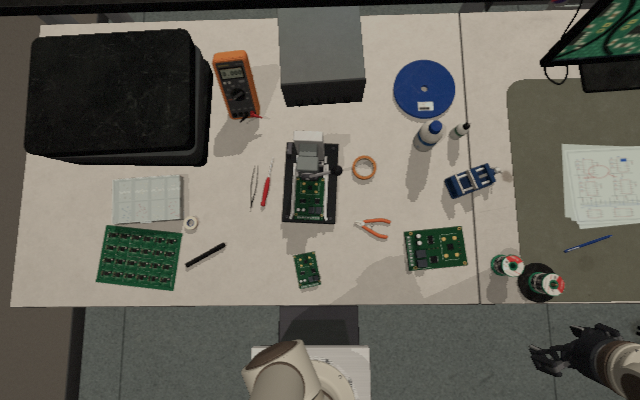

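The scene view shows the fixture at about (305,235), and the top view shows it at (310,180) with the front facing the robot. The lever knob is at (337,171) in the top view and (322,173) in the scene view. I'll enlarge both.

```bash
python3 - <<'E'
from h import *
import pickle
a=pickle.load(open("top.pkl","rb"))["frame"][120:235,260:400];b=pickle.load(open("scene.pkl","rb"))["frame"][155:275,250:390]
a=cv2.resize(a[:,:,::-1],(700,575),interpolation=cv2.INTER_CUBIC);b=cv2.resize(b[:,:,::-1],(700,600),interpolation=cv2.INTER_CUBIC)
cv2.imwrite("pics/a.png",a);cv2.imwrite("pics/b.png",b)
E
```

```text
(no output)
```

View pics/a.png

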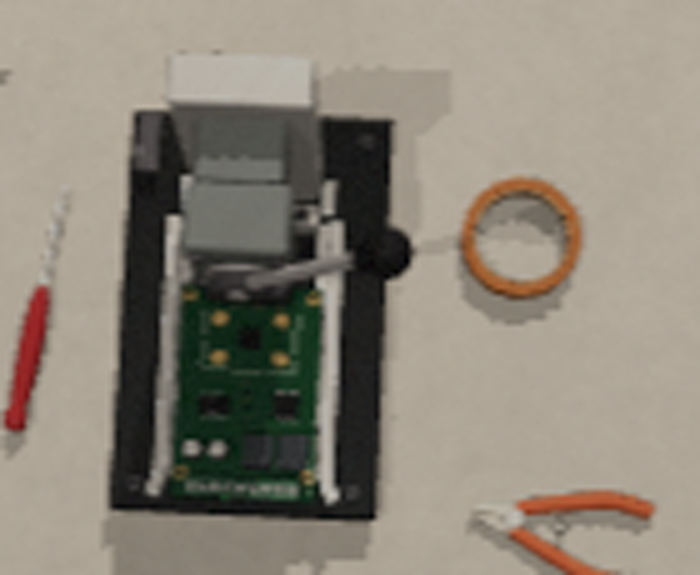

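View pics/b.png

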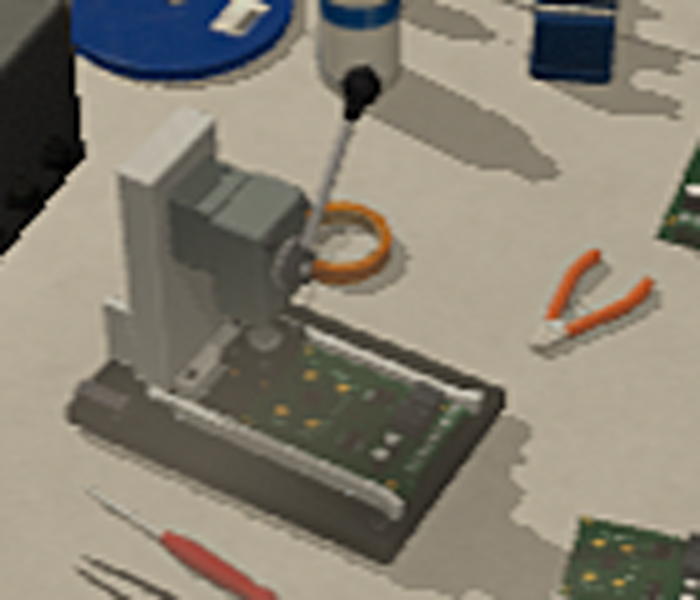

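```bash
python3 - <<'E'
from h import *
import pickle
T=pickle.load(open("top.pkl","rb"));S=pickle.load(open("scene.pkl","rb"))
t=lambda u,v:(260+u/5,120+v/5); s=lambda u,v:(250+u/5,155+v/5)
for n,p,z in [("FL",(110,508),.02),("FR",(375,518),.02),("BR",(392,120),.02),("BL",(135,112),.02),("railL",(155,492),.033),("railR",(331,500),.033),("bFL",(175,492),.035),("bFR",(310,498),.035),("block",(242,490),.04)]:
    print(n,plane(T,*t(*p),z).round(4))
for n,p,z in [("FL",(385,560),.02),("FR",(503,395),.02),("BL",(70,408),.02),("railL",(397,505),.033),("railR",(478,395),.033),("block",(440,437),.034)]:
    print("S",n,plane(S,*s(*p),z).round(4))
for k in [((387,252),(361,90))]: print("knob",two(T,t(*k[0]),S,s(*k[1])))
print("FL two",two(T,t(110,508),S,s(385,550)),two(T,t(155,492),S,s(397,505)),two(T,t(331,500),S,s(478,395)))
E
```

```text
FL [0.4883 0.0726 0.02  ]
FR [ 0.4808 -0.0742  0.02  ]
BR [ 0.7078 -0.0878  0.02  ]
BL [0.7155 0.0592 0.02  ]
railL [0.4956 0.0462 0.033 ]
railR [ 0.4899 -0.0502  0.033 ]
bFL [0.4953 0.035  0.035 ]
bFR [ 0.4909 -0.0388  0.035 ]
block [ 0.4953 -0.002   0.04  ]
S FL [0.4862 0.0835 0.02  ]
S FR [ 0.4795 -0.0657  0.02  ]
S BL [0.7105 0.0638 0.02  ]
S railL [0.4935 0.0535 0.033 ]
S railR [ 0.4884 -0.0473  0.033 ]
S block [ 0.4938 -0.0049  0.034 ]
knob (array([ 0.58518601, -0.07938181,  0.21193049]), np.float64(0.0016348837637439396))
FL two (array([0.48983702, 0.07353773, 0.01588273]), np.float64(0.0023550677722136903)) (array([0.49647589, 0.04707826, 0.02487127]), np.float64(0.00013506561251776873)) (array([ 0.48993474, -0.05021981,  0.02960499]), np.float64(0.0005284792680560676))
```

The crops show the base corners, the rail ends, the block at crop pixel (242,490) and the knob at (387,252). From these, the fixture origin is about (0.613, -0.005), yaw about -3°, and the block face is at x of about 0.493. The lever is at about 0.1 rad. Next I test how a tool-z turn maps to joint 6.

Units first: shifts go in shares of 100 cm and turns go in shares of 180 degrees. So -4 cm / 100 = -0.04, -2 cm / 100 = -0.02, -14 degrees / 180 = -0.0778.

Emit:
servo_tool([
  [[0, 0, -0.0389, 0, 0, -0.02, 0], [0, 0, -0.0778, 0, 0, -0.04, 0]],
])

```text
clock: 0.27
tool_pos: [0.2229, -0.5021, 0.2703]
ee_rot: [[0.785, 0.619, -0.001], [0.619, -0.785, 0.003], [0.001, -0.003, -1.0]]
wrist_force: [-0.8, -0.7, 0.9]
width: 0.0639
finger_force: 0.0
```

```bash
python3 - <<'E'
from h import *
s=status.get_state();print(s["joint_positions"].round(1),s["tool_pos"].round(3),s["ee_rot"].round(3))
f=vision.grab_frame("wrist");print(np.array(f["tool_from_camera"]).round(3),f["fx"],f["cx"],f["cy"])
E
```

```text
[-66.1   6.2  15.8  99.8  -0.   75.7] [ 0.223 -0.502  0.27 ] [[ 0.785  0.619 -0.001]
 [ 0.619 -0.785  0.003]
 [ 0.001 -0.003 -1.   ]]
[[-0.001  0.957  0.289  0.073]
 [ 1.     0.001  0.001 -0.   ]
 [ 0.001  0.289 -0.957 -0.144]
 [ 0.     0.     0.     1.   ]] 333.8901996408962 319.57815366375377 198.6442284941168
```

To row units: 11.5 cm / 100 = 0.115, 9.2 cm / 100 = 0.092, -35 degrees / 180 = -0.1944.

Emit:
servo_tool([
  [[0, 0, -0.0389, 0.023, -0.0134, 0, 0], [0, 0, -0.0778, 0.046, -0.0268, 0, 0], [0, 0, -0.1167, 0.069, -0.04, 0, 0], [0, 0, -0.1556, 0.092, -0.054, 0, 0], [0, 0, -0.1944, 0.115, -0.067, 0, 0]],
])

```text
clock: 0.73
tool_pos: [0.2728, -0.3779, 0.2709]
ee_rot: [[0.289, 0.957, -0.0], [0.957, -0.289, 0.0], [0.0, -0.0, -1.0]]
wrist_force: [-0.3, -0.1, 0.2]
width: -0.0001
finger_force: 0.0
```

To row units: 13.3 cm / 100 = 0.133, 10.6 cm / 100 = 0.106, -35 degrees / 180 = -0.1944.

Emit:
servo_tool([
  [[0, 0, -0.0389, 0.0266, 0.0023, 0, 0], [0, 0, -0.0778, 0.053, 0.0045, 0, 0], [0, 0, -0.1167, 0.08, 0.0068, 0, 0], [0, 0, -0.1556, 0.106, 0.009, 0, 0], [0, 0, -0.1944, 0.133, 0.0113, 0, 0]],
])

```text
clock: 1.15
tool_pos: [0.3226, -0.2541, 0.271]
ee_rot: [[-0.313, 0.95, -0.0], [0.95, 0.313, 0.0], [0.0, -0.0, -1.0]]
wrist_force: [1.7, 0.0, -0.9]
width: -0.0001
finger_force: 0.0
```

To row units: 10.2 cm / 100 = 0.102, 1.7 cm / 100 = 0.017, -35 degrees / 180 = -0.1944.

Emit:
servo_tool([
  [[0, 0, -0.0389, 0.0205, 0.017, 0, 0], [0, 0, -0.0778, 0.041, 0.034, 0, 0], [0, 0, -0.1167, 0.0615, 0.051, 0, 0], [0, 0, -0.1556, 0.082, 0.068, 0, 0], [0, 0, -0.1944, 0.102, 0.085, 0, 0]],
])

```text
clock: 1.57
tool_pos: [0.3721, -0.1308, 0.2711]
ee_rot: [[-0.801, 0.598, -0.0], [0.598, 0.801, 0.0], [0.0, 0.0, -1.0]]
wrist_force: [-0.2, 0.2, 0.2]
width: -0.0003
finger_force: 0.0
```

To row units: 12.9 cm / 100 = 0.129, 10.3 cm / 100 = 0.103, -34 degrees / 180 = -0.1889.

Emit:
servo_tool([
  [[0, 0, -0.0389, 0.007, 0.026, 0, 0], [0, 0, -0.0778, 0.014, 0.052, 0, 0], [0, 0, -0.1167, 0.021, 0.077, 0, 0], [0, 0, -0.1556, 0.028, 0.103, 0, 0], [0, 0, -0.1889, 0.035, 0.129, 0, 0]],
])

```text
clock: 1.98
tool_pos: [0.4219, -0.0067, 0.2711]
ee_rot: [[-0.999, 0.048, -0.0], [0.048, 0.999, -0.0], [0.0, -0.0, -1.0]]
wrist_force: [0.2, -1.4, 0.3]
width: 0.0002
finger_force: 0.0
```

```bash
python3 - <<'E'
from h import *
import pickle
s=status.get_state();print(s["clock"],s["joint_positions"].round(1),s["tool_pos"].round(3),s["ee_rot"].round(3))
f=vision.grab_frame("wrist");save(f,"w1.png")
T=np.eye(4);T[:3,:3]=s["ee_rot"];T[:3,3]=s["tool_pos"];C=T@np.array(f["tool_from_camera"])
f["xyz"]=C[:3,3];f["attitude"]=C[:3,:3];pickle.dump(f,open("w1.pkl","wb"))
E
```

```text
1.9833 [ -0.9 -11.2  -0.9 100.3  -0.    1.8] [ 0.422 -0.007  0.271] [[-0.999  0.048 -0.   ]
 [ 0.048  0.999 -0.   ]
 [ 0.    -0.    -1.   ]]
```

View pics/w1.png

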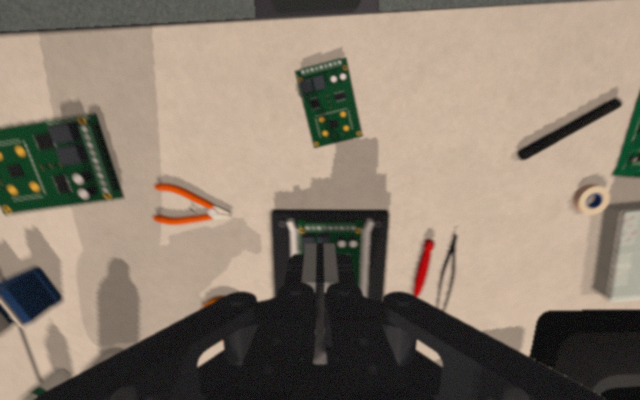

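The wrist view is upside down, with its lower edge pointing away from the robot. It shows the base front corners at about (271,211) and (387,210), rail ends at about (292,221) and (371,221), and the terminal block face at about (330,223).

```bash
python3 - <<'E'
from h import *
import pickle
f=pickle.load(open("w1.pkl","rb"));print(f["xyz"])
for n,p,z in [("FR",(271,211),.02),("FL",(387,210),.02),("rR",(292,221),.033),("rL",(371,221),.033),("blk",(330,223),.038)]:print(n,plane(f,*p,z).round(4))
g=f["frame"].astype(int)
print([tuple(g[r,330]) for r in range(205,240,2)])
cv2.imwrite("pics/w1c.png",cv2.resize(f["frame"][195:285,260:400,::-1],(700,450),interpolation=cv2.INTER_CUBIC))
E
```

```text
[ 0.34741124 -0.00330047  0.41467248]
FR [ 0.4797 -0.0701  0.02  ]
FL [0.4856 0.0745 0.02  ]
rR [ 0.4895 -0.0436  0.033 ]
rL [0.4942 0.0526 0.033 ]
blk [0.4924 0.0025 0.038 ]
[(np.int64(159), np.int64(141), np.int64(125)), (np.int64(152), np.int64(134), np.int64(118)), (np.int64(100), np.int64(90), np.int64(82)), (np.int64(30), np.int64(22), np.int64(23)), (np.int64(24), np.int64(23), np.int64(24)), (np.int64(33), np.int64(30), np.int64(30)), (np.int64(29), np.int64(27), np.int64(23)), (np.int64(25), np.int64(26), np.int64(23)), (np.int64(26), np.int64(30), np.int64(29)), (np.int64(32), np.int64(50), np.int64(36)), (np.int64(53), np.int64(66), np.int64(52)), (np.int64(101), np.int64(97), np.int64(90)), (np.int64(87), np.int64(86), np.int64(77)), (np.int64(40), np.int64(58), np.int64(42)), (np.int64(28), np.int64(44), np.int64(30)), (np.int64(24), np.int64(40), np.int64(28)), (np.int64(20), np.int64(35), np.int64(25)), (np.int64(24), np.int64(37), np.int64(24))]
```

View pics/w1c.png

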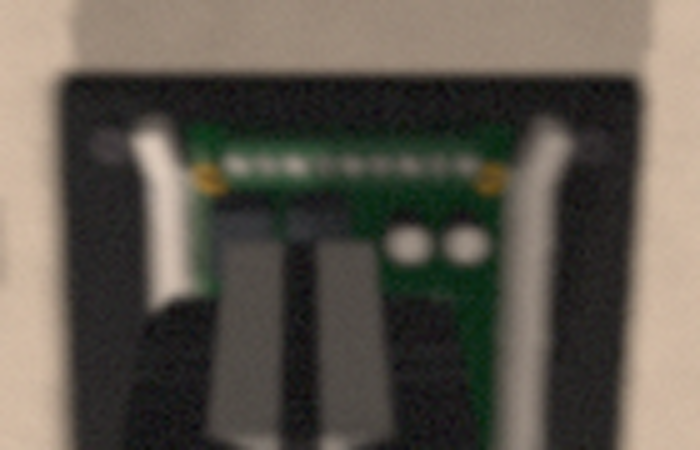

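The crop gives a board centreline of y about 0.002 and a block face at x about 0.494. I'll bring the closed fingers down in front of it.

To row units: 18.5 cm / 100 = 0.185, 15 cm / 100 = 0.15.

Emit:
servo_tool([
  [[0, 0, 0, -0.01, 0.004, 0.038, 0], [0, 0, 0, -0.02, 0.008, 0.076, 0], [0, 0, 0, -0.032, 0.011, 0.114, 0], [0, 0, 0, -0.032, 0.011, 0.15, 0], [0, 0, 0, -0.032, 0.011, 0.185, 0]],
])

```text
clock: 2.45
tool_pos: [0.454, 0.0014, 0.0838]
ee_rot: [[-0.999, 0.054, -0.001], [0.054, 0.999, -0.0], [0.001, -0.0, -1.0]]
wrist_force: [0.1, -0.4, 0.1]
width: -0.0003
finger_force: 0.0
```

To row units: 5.2 cm / 100 = 0.052, 4.2 cm / 100 = 0.042.

Emit:
servo_tool([
  [[0, 0, 0, 0, 0, 0.025, 0], [0, 0, 0, 0, 0, 0.042, 0], [0, 0, 0, 0, 0, 0.052, 0], [0, 0, 0, 0, 0, 0.052, 0]],
])

```text
clock: 2.78
tool_pos: [0.4529, 0.0012, 0.0321]
ee_rot: [[-0.999, 0.054, -0.003], [0.054, 0.999, -0.0], [0.003, -0.0, -1.0]]
wrist_force: [0.1, -0.8, 0.9]
width: -0.0001
finger_force: 0.0
```

To row units: -2.7 cm / 100 = -0.027, -2.4 cm / 100 = -0.024.

Emit:
servo_tool([
  [[0, 0, 0, -0.007, 0, 0, 0], [0, 0, 0, -0.014, 0, 0, 0], [0, 0, 0, -0.02, 0, 0, 0], [0, 0, 0, -0.024, 0, 0, 0], [0, 0, 0, -0.027, 0, 0, 0]],
])

```text
clock: 3.2
tool_pos: [0.4824, -0.0003, 0.0349]
ee_rot: [[-0.999, 0.054, 0.001], [0.054, 0.999, -0.0], [-0.001, 0.0, -1.0]]
wrist_force: [0.6, -0.2, -1.1]
width: -0.0003
finger_force: 0.4
```

To row units: -1.5 cm / 100 = -0.015, -1.2 cm / 100 = -0.012.

Emit:
servo_tool([
  [[0, 0, 0, -0.003, 0, 0, 0], [0, 0, 0, -0.006, 0, 0, 0], [0, 0, 0, -0.009, 0, 0, 0], [0, 0, 0, -0.012, 0, 0, 0], [0, 0, 0, -0.015, 0, 0, 0]],
])

```text
clock: 3.62
tool_pos: [0.4965, -0.001, 0.0343]
ee_rot: [[-0.999, 0.053, -0.0], [0.053, 0.999, 0.0], [0.0, 0.0, -1.0]]
wrist_force: [-0.8, -0.4, 1.0]
width: -0.0
finger_force: 0.4
```

To row units: -0.9 cm / 100 = -0.009, -0.8 cm / 100 = -0.008.

Emit:
servo_tool([
  [[0, 0, 0, -0.002, 0, 0, 0], [0, 0, 0, -0.004, 0, 0, 0], [0, 0, 0, -0.006, 0, 0, 0], [0, 0, 0, -0.008, 0, 0, 0], [0, 0, 0, -0.009, 0, 0, 0]],
])

```text
clock: 4.03
tool_pos: [0.5055, -0.0015, 0.0343]
ee_rot: [[-0.999, 0.053, 0.0], [0.053, 0.999, 0.0], [-0.0, 0.0, -1.0]]
wrist_force: [-0.3, -0.4, 0.4]
width: -0.0
finger_force: 0.4
```

To row units: -0.4 cm / 100 = -0.004, -0.3 cm / 100 = -0.003.

Emit:
servo_tool([
  [[0, 0, 0, -0.0015, 0, 0, 0], [0, 0, 0, -0.003, 0, 0, 0], [0, 0, 0, -0.004, 0, 0, 0], [0, 0, 0, -0.004, 0, 0, 0]],
])

```text
clock: 4.37
tool_pos: [0.5094, -0.0017, 0.0343]
ee_rot: [[-0.999, 0.053, 0.0], [0.053, 0.999, 0.0], [-0.0, 0.0, -1.0]]
wrist_force: [1.1, 0.3, 0.5]
width: -0.0001
finger_force: 0.0
```

To row units: -0.2 cm / 100 = -0.002, -0.1 cm / 100 = -0.001.

Emit:
servo_tool([
  [[0, 0, 0, -0.001, 0, 0, 0], [0, 0, 0, -0.002, 0, 0, 0], [0, 0, 0, -0.002, 0, 0, 0]],
])

```text
clock: 4.62
tool_pos: [0.5114, -0.0019, 0.0343]
ee_rot: [[-0.999, 0.053, 0.0], [0.053, 0.999, -0.0], [-0.0, -0.0, -1.0]]
wrist_force: [-0.3, 0.1, -0.7]
width: -0.0
finger_force: 0.0
```

```bash
python3 - <<'E'
from h import *
print(status.get_state()["tool_pos"],status.get_state()["wrist_force"])
f=vision.grab_frame("top");g=vision.grab_frame("scene")
a=cv2.resize(f["frame"][140:240,270:350,::-1],(400,500),interpolation=cv2.INTER_CUBIC)
b=cv2.resize(g["frame"][205:275,255:335,::-1],(400,350),interpolation=cv2.INTER_CUBIC);b=cv2.copyMakeBorder(b,0,150,0,0,0)
cv2.imwrite("pics/p2.png",np.hstack([a,b]))
E
```

```text
[ 0.51141331 -0.00187267  0.03430162] [-0.25229128  0.0651173  -0.70989614]
```

View pics/p2.png

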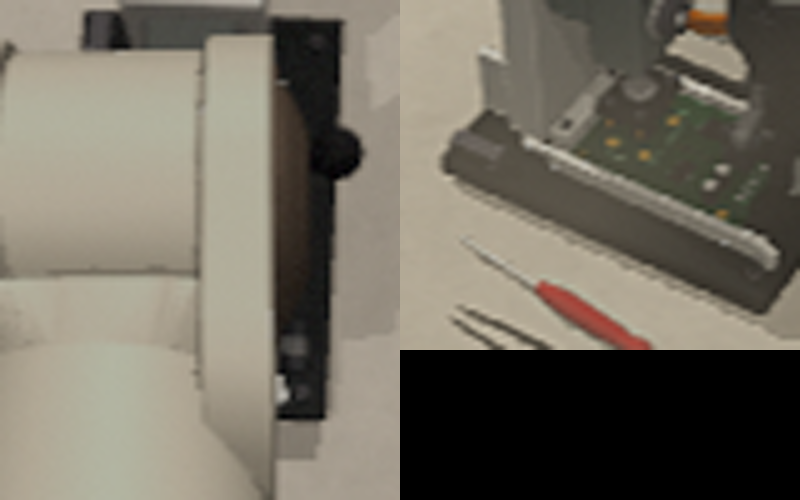

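The scene crop on the right shows the board's rear edge near the stop, with the gold pads moved back. There is no force yet, so I push on in small steps.

To row units: -0.2 cm / 100 = -0.002, -0.1 cm / 100 = -0.001.

Emit:
servo_tool([
  [[0, 0, 0, -0.001, 0, 0, 0], [0, 0, 0, -0.002, 0, 0, 0], [0, 0, 0, -0.002, 0, 0, 0]],
])

```text
clock: 4.97
tool_pos: [0.5134, -0.0019, 0.0343]
ee_rot: [[-0.999, 0.053, 0.0], [0.053, 0.999, 0.0], [-0.0, 0.0, -1.0]]
wrist_force: [0.0, -0.3, 0.3]
width: -0.0001
finger_force: 0.0
```

To row units: -0.2 cm / 100 = -0.002, -0.1 cm / 100 = -0.001.

Emit:
servo_tool([
  [[0, 0, 0, -0.001, 0, 0, 0], [0, 0, 0, -0.002, 0, 0, 0], [0, 0, 0, -0.002, 0, 0, 0]],
])

```text
clock: 5.22
tool_pos: [0.5138, -0.0019, 0.0341]
ee_rot: [[-0.999, 0.053, -0.003], [0.053, 0.999, 0.0], [0.003, 0.0, -1.0]]
wrist_force: [-8.6, 0.2, 4.8]
width: -0.0001
finger_force: 4.4
```

Contact with the stop: 8.6 N and no further motion. I give it one small extra press, then withdraw.

To row units: -0.1 cm / 100 = -0.001.

Emit:
servo_tool([
  [[0, 0, 0, -0.001, 0, 0, 0], [0, 0, 0, -0.001, 0, 0, 0]],
])

```text
clock: 5.38
tool_pos: [0.5139, -0.0019, 0.0341]
ee_rot: [[-0.999, 0.053, -0.005], [0.053, 0.999, 0.0], [0.005, 0.0, -1.0]]
wrist_force: [-14.4, 1.4, 8.5]
width: 0.0003
finger_force: 6.7
```

To row units: 6.2 cm / 100 = 0.062, 5.2 cm / 100 = 0.052.

Emit:
servo_tool([
  [[0, 0, 0, 0.004, 0, 0, 0], [0, 0, 0, 0.012, 0, 0, 0], [0, 0, 0, 0.032, 0, 0, 0], [0, 0, 0, 0.052, 0, 0, 0], [0, 0, 0, 0.062, 0, 0, 0]],
])

```text
clock: 5.8
tool_pos: [0.4524, 0.0013, 0.0341]
ee_rot: [[-0.999, 0.053, -0.001], [0.053, 0.999, -0.0], [0.001, -0.0, -1.0]]
wrist_force: [-0.5, 0.1, -0.2]
width: -0.0
finger_force: 0.0
```

Emit:
servo_tool([
  [[0, 0, 0, 0, 0, -0.04, 0], [0, 0, 0, 0, 0, -0.08, 0], [0, 0, 0, 0, 0, -0.12, 0], [0, 0, 0, 0, 0, -0.16, 0], [0, 0, 0, 0, 0, -0.2, 0]],
])

```text
clock: 6.22
tool_pos: [0.454, 0.0012, 0.2365]
ee_rot: [[-0.999, 0.053, 0.001], [0.053, 0.999, -0.0], [-0.001, 0.0, -1.0]]
wrist_force: [1.2, 0.7, 0.4]
width: -0.0
finger_force: 0.0
```

To row units: -15 cm / 100 = -0.15, -12 cm / 100 = -0.12.

Emit:
servo_tool([
  [[0, 0, 0, 0, -0.03, -0.02, 0], [0, 0, 0, 0, -0.06, -0.04, 0], [0, 0, 0, 0, -0.09, -0.04, 0], [0, 0, 0, 0, -0.12, -0.04, 0], [0, 0, 0, 0, -0.15, -0.04, 0]],
])

```text
clock: 6.63
tool_pos: [0.4463, -0.15, 0.275]
ee_rot: [[-0.999, 0.053, 0.002], [0.053, 0.999, -0.001], [-0.002, -0.001, -1.0]]
wrist_force: [1.0, -0.7, -0.5]
width: 0.0003
finger_force: 0.0
```

```bash
python3 - <<'E'
from h import *
import pickle
s=status.get_state();print(s["clock"],s["tool_pos"],s["wrist_force"])
f=vision.grab_frame("top");g=vision.grab_frame("scene")
pickle.dump((f,g),open("2.pkl","wb"))
a=cv2.resize(f["frame"][120:235,270:350,::-1],(400,575),interpolation=cv2.INTER_CUBIC)
b=cv2.resize(g["frame"][160:275,255:335,::-1],(400,575),interpolation=cv2.INTER_CUBIC)
cv2.imwrite("pics/p3.png",np.hstack([a,b]))
E
```

```text
6.6333 [ 0.44632915 -0.15001493  0.2750181 ] [ 1.02876811 -0.69913623 -0.53754308]
```

View pics/p3.png

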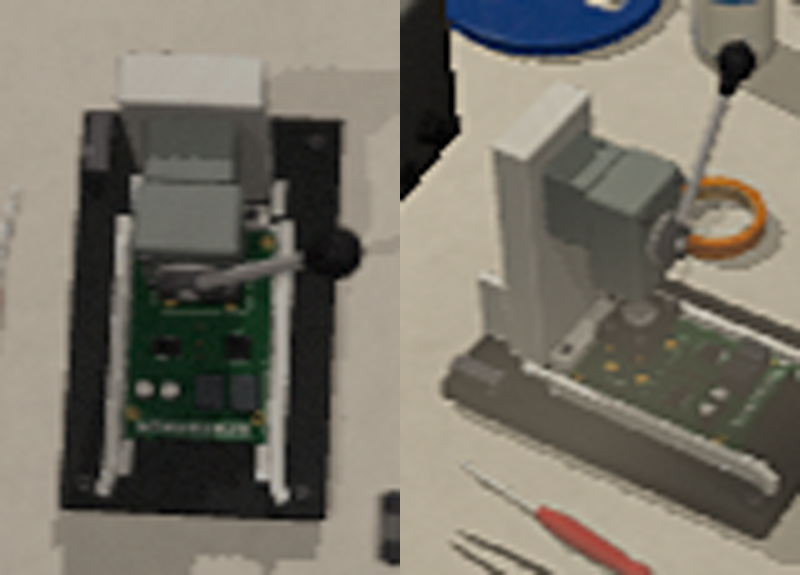

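The board is home. In the top crop its front edge has moved in to row 435 and sits level between the rails, and the scene crop shows the rear edge at the stop. The lever is still up, with the knob at top (337,170) and scene (322,172), i.e. about (0.585,-0.080,0.212). I'll move above the knob.

To row units: -13.5 cm / 100 = -0.135, -12 cm / 100 = -0.12.

Emit:
servo_tool([
  [[0, 0, 0, -0.03, 0.017, 0, 0], [0, 0, 0, -0.06, 0.034, 0, 0], [0, 0, 0, -0.09, 0.051, 0, 0], [0, 0, 0, -0.12, 0.068, 0, 0], [0, 0, 0, -0.135, 0.076, 0, 0]],
])

```text
clock: 7.15
tool_pos: [0.5877, -0.0775, 0.2733]
ee_rot: [[-0.999, 0.052, 0.0], [0.052, 0.999, 0.001], [-0.0, 0.001, -1.0]]
wrist_force: [0.6, 0.2, 0.6]
width: 0.0001
finger_force: 0.0
```

To row units: 4.4 cm / 100 = 0.044, 4 cm / 100 = 0.04.

Emit:
servo_tool([
  [[0, 0, 0, 0, 0, 0.02, 0], [0, 0, 0, 0, 0, 0.04, 0], [0, 0, 0, 0, 0, 0.044, 0], [0, 0, 0, 0, 0, 0.044, 0]],
])

```text
clock: 7.48
tool_pos: [0.5848, -0.0794, 0.2294]
ee_rot: [[-0.999, 0.053, -0.001], [0.053, 0.999, 0.0], [0.001, 0.0, -1.0]]
wrist_force: [-0.8, 0.6, 0.1]
width: 0.0004
finger_force: 0.0
```

```bash
python3 - <<'E'
from h import *
s=status.get_state();print(s["clock"],s["tool_pos"],s["wrist_force"])
g=vision.grab_frame("scene");f=vision.grab_frame("top")
a=cv2.resize(f["frame"][120:220,290:370,::-1],(400,500),interpolation=cv2.INTER_CUBIC)
b=cv2.resize(g["frame"][130:230,280:360,::-1],(400,500),interpolation=cv2.INTER_CUBIC)
cv2.imwrite("pics/p4.png",np.hstack([a,b]))
E
```

```text
7.4833 [ 0.5848492  -0.07939525  0.22935297] [-0.78060399  0.57432148  0.07340046]
```

View pics/p4.png

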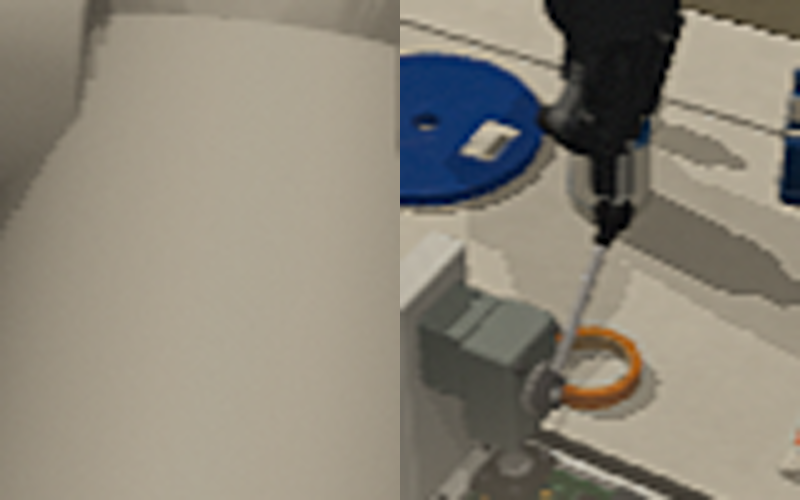

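The gripper tip is directly over the knob (scene crop at about (610,200)). I press down along the arc.

To row units: 3.5 cm / 100 = 0.035, 2.65 cm / 100 = 0.0265.

Emit:
servo_tool([
  [[0, 0, 0, 0, -0.005, 0.006, 0], [0, 0, 0, 0, -0.008, 0.011, 0], [0, 0, 0, 0, -0.013, 0.0185, 0], [0, 0, 0, 0, -0.018, 0.0265, 0], [0, 0, 0, 0, -0.023, 0.035, 0]],
])

```text
clock: 8.0
tool_pos: [0.5844, -0.1043, 0.1965]
ee_rot: [[-0.999, 0.054, 0.003], [0.054, 0.999, -0.002], [-0.003, -0.002, -1.0]]
wrist_force: [1.4, -3.5, 3.5]
width: 0.0001
finger_force: 2.2
```

To row units: 4.6 cm / 100 = 0.046, 3.7 cm / 100 = 0.037.

Emit:
servo_tool([
  [[0, 0, 0, 0, -0.0035, 0.009, 0], [0, 0, 0, 0, -0.006, 0.018, 0], [0, 0, 0, 0, -0.008, 0.027, 0], [0, 0, 0, 0, -0.009, 0.037, 0], [0, 0, 0, 0, -0.009, 0.046, 0]],
])

```text
clock: 8.42
tool_pos: [0.5833, -0.1119, 0.1481]
ee_rot: [[-0.999, 0.053, -0.0], [0.053, 0.999, 0.0], [0.0, 0.0, -1.0]]
wrist_force: [0.2, -1.8, 1.3]
width: -0.0003
finger_force: 1.1
```

To row units: 2.1 cm / 100 = 0.021, 1.7 cm / 100 = 0.017.

Emit:
servo_tool([
  [[0, 0, 0, 0, 0, 0.006, 0], [0, 0, 0, 0, 0, 0.012, 0], [0, 0, 0, 0, 0.001, 0.017, 0], [0, 0, 0, 0, 0.002, 0.021, 0], [0, 0, 0, 0, 0.002, 0.021, 0]],
])

```text
clock: 8.83
tool_pos: [0.5834, -0.1094, 0.1274]
ee_rot: [[-0.999, 0.053, -0.001], [0.053, 0.999, 0.0], [0.001, 0.0, -1.0]]
wrist_force: [-0.5, -0.4, -0.6]
width: -0.0003
finger_force: 0.0
```

To row units: 0.4 cm / 100 = 0.004, 0.2 cm / 100 = 0.002.

Emit:
servo_tool([
  [[0, 0, 0, 0, 0, 0.002, 0], [0, 0, 0, 0, 0, 0.004, 0], [0, 0, 0, 0, 0, 0.004, 0]],
])

```text
clock: 9.08
tool_pos: [0.5836, -0.1094, 0.1242]
ee_rot: [[-0.999, 0.053, 0.0], [0.053, 0.999, 0.001], [-0.0, 0.001, -1.0]]
wrist_force: [0.1, 0.5, 2.4]
width: 0.0
finger_force: 0.7
```

To row units: 0.2 cm / 100 = 0.002.

Emit:
servo_tool([
  [[0, 0, 0, 0, 0, 0.002, 0], [0, 0, 0, 0, 0, 0.002, 0]],
])

```text
clock: 9.25
tool_pos: [0.5838, -0.1096, 0.1228]
ee_rot: [[-0.999, 0.053, 0.001], [0.053, 0.999, 0.0], [-0.001, 0.0, -1.0]]
wrist_force: [-2.6, 2.8, 4.5]
width: -0.0
finger_force: 2.5
```

To row units: 0.2 cm / 100 = 0.002.

Emit:
servo_tool([
  [[0, 0, 0, 0, 0, 0.002, 0], [0, 0, 0, 0, 0, 0.002, 0]],
])

```text
clock: 9.42
tool_pos: [0.5839, -0.1097, 0.1224]
ee_rot: [[-0.999, 0.053, 0.003], [0.053, 0.999, 0.0], [-0.003, 0.0, -1.0]]
wrist_force: [-4.4, 3.8, 14.3]
width: 0.0
finger_force: 6.8
```

To row units: 0.2 cm / 100 = 0.002.

Emit:
servo_tool([
  [[0, 0, 0, 0, 0, 0.002, 0], [0, 0, 0, 0, 0, 0.002, 0]],
])

```text
clock: 9.58
tool_pos: [0.5841, -0.1097, 0.1221]
ee_rot: [[-0.999, 0.053, 0.004], [0.053, 0.999, -0.0], [-0.004, -0.0, -1.0]]
wrist_force: [-7.3, 4.2, 24.1]
width: 0.0002
finger_force: 11.9
```

The end stop is reached: 24 N, and z is stalled at the expected height. I retract and check.

To row units: -15 cm / 100 = -0.15, -12 cm / 100 = -0.12.

Emit:
servo_tool([
  [[0, 0, 0, 0, 0, -0.01, 0], [0, 0, 0, 0, 0, -0.04, 0], [0, 0, 0, 0, 0, -0.08, 0], [0, 0, 0, 0, 0, -0.12, 0], [0, 0, 0, 0, 0, -0.15, 0]],
])

```text
clock: 10.0
tool_pos: [0.5835, -0.11, 0.2714]
ee_rot: [[-0.999, 0.054, 0.002], [0.054, 0.999, -0.001], [-0.002, -0.001, -1.0]]
wrist_force: [0.7, 0.3, 0.9]
width: 0.0003
finger_force: 0.0
```

To row units: -15 cm / 100 = -0.15, -12 cm / 100 = -0.12.

Emit:
servo_tool([
  [[0, 0, 0, 0.03, -0.03, 0, 0], [0, 0, 0, 0.06, -0.06, 0, 0], [0, 0, 0, 0.09, -0.09, 0, 0], [0, 0, 0, 0.12, -0.12, 0, 0], [0, 0, 0, 0.15, -0.15, 0, 0]],
])

```text
clock: 10.42
tool_pos: [0.4271, -0.25, 0.2681]
ee_rot: [[-0.999, 0.053, -0.0], [0.053, 0.999, -0.0], [-0.0, -0.0, -1.0]]
wrist_force: [1.0, -1.7, 0.2]
width: 0.0002
finger_force: 0.0
```

```bash
python3 - <<'E'
from h import *
s=status.get_state();print(s["clock"],s["tool_pos"],s["wrist_force"])
g=vision.grab_frame("scene");f=vision.grab_frame("top")
a=cv2.resize(f["frame"][120:240,240:400,::-1],(640,480),interpolation=cv2.INTER_CUBIC)[:,100:500]
b=cv2.resize(g["frame"][165:285,255:355,::-1],(400,480),interpolation=cv2.INTER_CUBIC)
cv2.imwrite("pics/p5.png",np.hstack([a,b]))
import pickle
T=pickle.load(open("top.pkl","rb"));S=pickle.load(open("scene.pkl","rb"))
for A,B in((T,f),(S,g)):
    d=cv2.absdiff(A["frame"],B["frame"]).max(2)>60
    n,_,st,_=cv2.connectedComponentsWithStats(d.astype(np.uint8));print(st[1:][st[1:,4]>25].tolist())
# knob
print(two(f,(0,0),g,(0,0))[1]>0)
E
```

```text
10.4167 [ 0.42706374 -0.25002563  0.26812657] [ 0.98305148 -1.68498202  0.15894572]
[[517, 142, 120, 125, 5102], [426, 159, 90, 140, 4489], [313, 167, 12, 13, 56], [337, 166, 6, 10, 47], [342, 176, 13, 10, 85], [462, 184, 10, 7, 28], [622, 189, 18, 34, 134], [454, 203, 7, 13, 37], [594, 240, 46, 62, 1253], [491, 254, 32, 22, 379], [389, 263, 239, 137, 16586], [573, 297, 16, 5, 50], [294, 340, 10, 5, 32], [614, 344, 26, 15, 66], [246, 346, 48, 24, 508], [624, 348, 16, 18, 147], [265, 362, 39, 22, 120], [252, 370, 11, 23, 97], [227, 375, 23, 25, 228], [621, 374, 19, 26, 219], [359, 384, 11, 16, 90], [305, 387, 15, 4, 40]]
[[385, 0, 113, 79, 4043], [514, 0, 124, 94, 3320], [503, 11, 7, 9, 38], [473, 21, 128, 169, 3604], [387, 86, 30, 56, 921], [471, 110, 17, 36, 72], [489, 115, 15, 6, 32], [627, 137, 13, 18, 33], [502, 138, 35, 10, 102], [496, 155, 24, 8, 145], [527, 155, 23, 18, 95], [496, 166, 26, 30, 387], [312, 168, 14, 30, 81], [324, 190, 7, 8, 43], [501, 190, 10, 12, 34], [503, 248, 20, 28, 309], [448, 254, 46, 29, 346], [468, 275, 48, 49, 252], [441, 284, 36, 19, 174], [502, 292, 14, 11, 28], [446, 305, 43, 35, 910]]
True
```

View pics/p5.png

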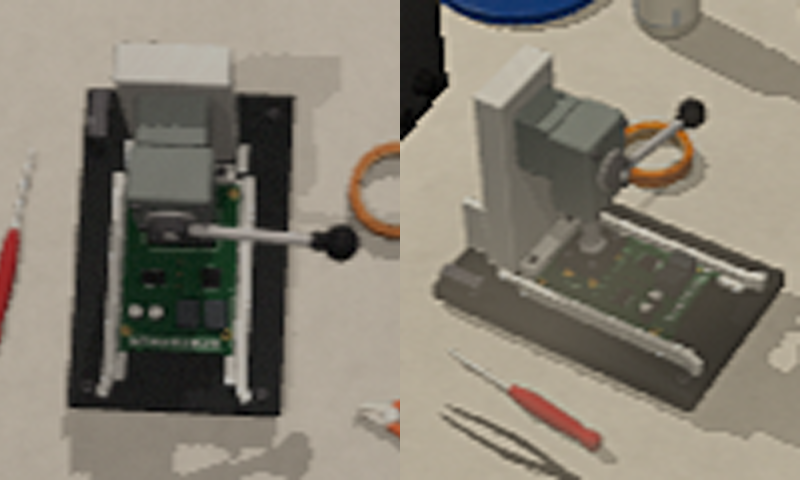

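The top crop shows the lever pointing right with its knob at about (340,241), i.e. frame pixel (350,180). The scene crop has the knob at (690,112), i.e. (327.5,193). The board is still home and the tools are in place. I check the lever angle by triangulation.

```bash
python3 - <<'E'
from h import *
import pickle
T=pickle.load(open("top.pkl","rb"));S=pickle.load(open("scene.pkl","rb"))
print(two(T,(350,180.2),S,(327.5,193)))
print(proj(S,(.584,-.1098,.111)),proj(T,(.584,-.1098,.111)))
for a in (-13,-8,-3,2): print(a,proj(S,(.584,-.0015-.11*np.cos(np.radians(a)),.136+.11*np.sin(np.radians(a)))))
E
```

```text
(array([ 0.58352298, -0.11329634,  0.10883417]), np.float64(0.0008007355957618642))
(np.float64(326.73512345308797), np.float64(193.06323567700582)) (np.float64(348.71351491573455), np.float64(180.01779700809794))
-13 (np.float64(326.5733898974277), np.float64(193.21565971755416))
-8 (np.float64(326.8498389697262), np.float64(190.5667108780955))
-3 (np.float64(327.00757891634015), np.float64(188.0279401842077))
2 (np.float64(327.044153497716), np.float64(185.6168884241408))
```

The knob is at z of about 0.109–0.111 m, so the lever is at -13°, its end stop.

```bash
python3 -c "from plant import job; print(job.job_done())"
```

```text
the job is handed in; nothing more can be done
None
```

The board is fully home against the stop, the lever is down at its end stop, the surrounding tools look undisturbed, and the job was handed in at about 10.5 s of the 42 s limit.

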